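# Scan the label of the round blank at the joiner's bench

### The job

Pick up the hand scanner from the bench and, pointing it straight down from about 7 cm above, hold it still for two seconds over the middle of the bar-code label on the round wooden blank (not the square blank or the flat board), without touching the blank or its cradle with the scanner. Then set the scanner down gently, without dropping it, so that it stands upright inside the small square steel tray, and let go.

Things in the scene. Friction and masses are not known exactly. Their poses are not given: they have to be found in the camera images.
- scanner: Loose hand scanner, 0.2 kg or so, standing upright on the bench on its head: a black round head 54 mm in diameter and 30 mm tall at the bottom, tapering to a plain round grey handle 30 mm in diameter from 50 to 150 mm height. Origin: centre of the flat underside, which is the scanning window. z runs up along the handle; it scans along -z. Round, so its yaw does not matter; grip the handle from above with the fingers at any yaw, about 110 mm above the origin.
- label (a point): Centre of the top of the bar-code label: a white paper band 50 mm long with black bars, wrapped round the round blank, 60 mm from the blank's middle towards the end that faces the robot. The point lies on the wood's top surface, 76 mm above the bench; the label faces up here. x runs along the blank, z up.
- blank: Round light-wood blank, 60 mm in diameter and 260 mm long, lying level and fixed in a wooden cradle (a 250 x 90 x 12 mm board with two vee blocks); its top is 76 mm above the bench. Origin: on the bench under its middle; x runs along the blank (away from the robot), z up. The square blank (58 mm tall) and the flat board (22 mm thick) lie beside it, in any order, with labels of their own.
- tray: Fixed square tray of sheet steel on the bench, 104 x 104 mm outside, 94 x 94 mm inside, rim 12 mm high, inner floor 4 mm above the bench. Origin: centre of its underside; z up, x and y along its sides.
Things that resemble listed ones, but are neither listed nor needed, are in the scene too. What is shaped like the scanner but green or red is not meant.

How it is judged:
On the way:
1. the scanner, held by the fingers and pointing down within 12 degrees, is kept still for 1.5 s with the label's centre 40 to 110 mm in front of its window and within 16 mm of its beam line each way (x of label in the frame of scanner between -0.016 and 0.016 m and y of label in the frame of scanner between -0.016 and 0.016 m and z of label in the frame of scanner between -0.11 and -0.04 m and angle between scanner's own z axis and vertical below 0.21 rad and linear speed of scanner below 0.03 m/s and angular speed of scanner below 0.3 rad/s and contact force between the fingers and scanner above 0.3 N), for 1.5 s.
At the end, for the whole second after the job is handed in: the scanner stands upright (within 5 degrees), at rest and released, flat on the tray's floor inside the rim (its centre within 30 mm of the tray's) (horizontal distance between scanner and tray below 0.03 m and z of scanner in the frame of tray between 0.001 and 0.008 m and angle between scanner's own z axis and vertical below 0.09 rad and linear speed of scanner below 0.02 m/s and contact force between the fingers and scanner below 0.1 N); the robot touches nothing.
It fails at once if the scanner knocks against the round blank or its cradle (contact force between scanner and blank above 2 N).
It fails at once if the scanner is dropped (falls freely by more than about 13 mm) (linear speed of scanner above 0.5 m/s and contact force between anything else and scanner below 0.05 N).
It also fails if it takes over 48 s, if anything falls off the work surface, if the arm or the gripper's body presses on something with over 40 N, if the wrist force passes 120 N, or if a joint passes its speed limit or range.

### The arm

A 6-joint arm with a two-finger parallel gripper is mounted at the origin on the work surface. World frame = base frame: x ahead of the robot, y to its left, z up, the work surface at z = 0. Lengths are in m, angles in rad, forces in N, time in s.
With the tool pointing down it reaches from about 0.25 to 0.775 m from the base axis. Payload 4 kg.
Tool frame: the origin (TCP) lies on the centre line of the jaws, within the pads' length; the fingertips stand 25 mm ahead of it and the grasp point (between the pads) lies 6 mm ahead of it; z points along the fingers, y is the line along which they close (so a half turn about z gives the same grasp; the last joint's range is limited). The gripper opens to 94 mm and grips with 3 to 60 N. Pads are 16 mm wide; open, the fingers measure 119 mm over their backs; the gripper's body (75 mm by 177 mm) begins 78 mm behind the grasp point.
Start: joints at [1.197, 0.087, 1.371, -0, 1.684, -0.103], TCP at [0.147, 0.53, 0.231] pointing down, gripper open.
Joint ranges: [-3.1, 3.1], [-0.76, 2.03], [0.27, 2.55], [-1.08, 4.22], [0.17, 2.65], [-2.57, 2.57]. Speed limits (rad/s): [2.79, 2.79, 3.14, 3.14, 3.14, 3.14].

### API

Orientations are given as [roll, pitch, yaw] about the fixed x, y, z axes, in that order (R = Rz(yaw) Ry(pitch) Rx(roll)).
In Python, from bench import robot, imaging gives the robot as it stands. The module is installed in compiled form; this text tells all that it offers.
- The arm moves only by the tool drive_tool, never from a script. Its argument "series" is a list of rows, each a list of 3 entries, a list of its own where there are three numbers: the finger opening in m, from 0 to 0.094, then the shift along the tool's x, y, z in m, then the turn, a rotation vector about the tool's x, y, z in rad. A call has 1 to 5 rows; each row is the pose to reach, as a shift and turn from the pose commanded when the call began, along the tool's axes at that moment; what a row does not reach only later rows make up. A row lasts 1/8 s, in which the tool goes at most 62.5 mm and 10.7 degrees, less where a joint would pass 70% of its speed; a pose out of reach is approached as far as the arm can. A call with a gripper value outside its range is refused whole. The fingers move at their own pace and stop on an object; the grip force is fixed at half the most. Time passes only in rows, so rows that repeat a pose let the fingers close. It gives the time, the measured TCP pose, the force, the opening and the grip force at its end, in the units of the state.
- robot.get_obs(): the state, without advancing time (a new reading comes with each control period).
- imaging.snapshot(name): name is "side" or "top"; returns the picture (400x640x3 uint8, red, green, blue); there is no depth.
- imaging.get_calibration(name): a dict with "intrinsics" (3x3 intrinsics, pixels), "position" and "rotation" of the camera in the world. Camera axes: x right, y up, looking along -z (the intrinsics and any distortion apply to the point x, -y, -z); pixel columns grow to the right and rows downward; lengths in m; the calibration is good to about 2 mm. A picture is of the moment at which its call begins. get_calibration takes no time and is no camera call.
- robot.close_job(): hands the job in; it is judged then, once.
The state is a dict: "time": time; "joint_positions": joint angles; "qvel": joint speeds; "joint_torque": joint torques, N m; "tool_pos": TCP position; "ee_rot": TCP orientation; "wrist_force": force on the tool from outside, world axes, zero at the start; "wrist_torque": the same for the moment, N m; "width": finger opening in m; "finger_force": force on a finger pad.
Only numpy, scipy, OpenCV 4.12 (cv2) and the standard library are available. Lean on these libraries where they do the work, as an engineer would, in place of code of your own. Each camera call takes 0.05 s, during which the arm holds its last target. There are 200 camera calls.

## Working session

There is one attempt and no reset: what is moved stays moved. The work goes in short steps, Python scripts to look and compute and a tool call to move; the robot and the scene stay as the last step left them, time stands still between calls to the robot, and variables do not carry over. Pictures are saved under pics/ and viewed, at most 10 in all, crops included, and the job is handed in when it is done.

Besides the shell and the picture viewer there is one more tool, called after "Emit:" as name(argument=value, ...) on one line, values as JSON. drive_tool: Moves the arm, as the interface text tells. Its arguments: {"type":"object","properties":{"series":{"type":"array"}},"required":["series"]}

```bash
mkdir -p pics
python3 - <<'E'
from bench import robot, imaging
import cv2
for n in("side","top"):
    cv2.imwrite(f"pics/{n}0.png",imaging.snapshot(n)[:,:,::-1])
    c=imaging.get_calibration(n);print(n,c)
o=robot.get_obs();print(o['time'],o['tool_pos'],o['ee_rot'],o['width'])
E
```

```text
side {'intrinsics': array([[395.78246007,   0.        , 318.62903294],
       [  0.        , 395.78246007, 199.89535979],
       [  0.        ,   0.        ,   1.        ]]), 'position': array([ 0.34368881, -0.60758911,  0.70257961]), 'rotation': array([ 0.81523524,  0.00445529, -0.38092738])}
top {'intrinsics': array([[390.62263839,   0.        , 330.69422832],
       [  0.        , 390.62263839, 199.54513814],
       [  0.        ,   0.        ,   1.        ]]), 'position': array([ 0.3908347 , -0.00708394,  0.97911704]), 'rotation': array([ 0.21455371,  0.00496324, -1.55808842])}
0.1 [0.14695534 0.52954361 0.22941963] [-3.13961565e+00 -2.10513653e-04  2.87081328e+00] 0.0940763371368755
```

View pics/side0.png

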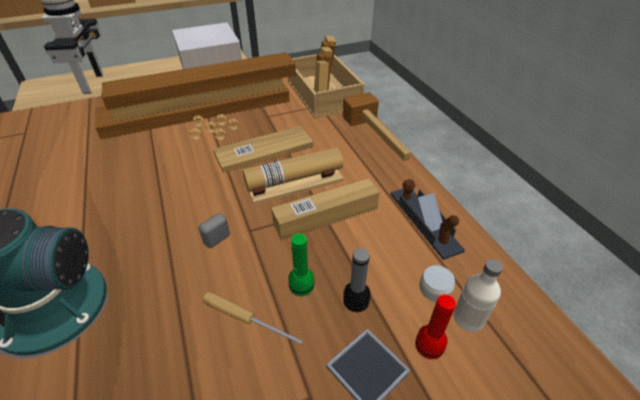

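View pics/top0.png

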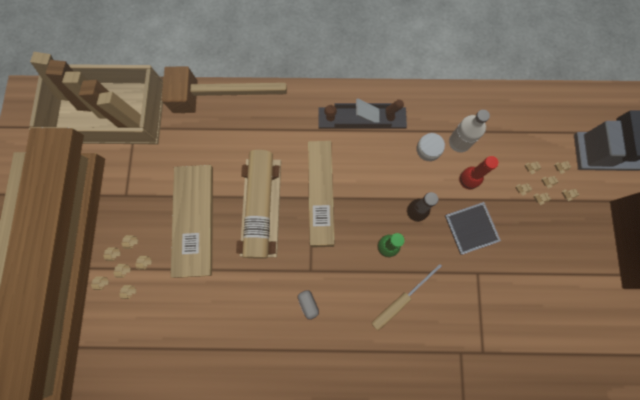

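The black scanner is at side (357,297)/(360,256) and top (419,210)/(430,200). The round blank's label is at side (272,174) and top (257,228), and the tray is at side (368,367) and top (473,228). I'll enlarge these for better pixel readings.

Run:
```python
import cv2,numpy as np
s=cv2.imread("pics/side0.png");t=cv2.imread("pics/top0.png")
z=lambda i,x,y,w,h,k:cv2.resize(i[y:y+h,x:x+w],None,fx=k,fy=k,interpolation=cv2.INTER_CUBIC)
# side: left crop label (235,140,120,65), right scanner+tray (320,240,100,165)
a=np.zeros((600,800,3),np.uint8)
def put(im,x,y):a[y:y+im.shape[0],x:x+im.shape[1]]=im
put(z(s,235,140,120,65,3),0,0); put(z(s,320,240,100,160,3),0,120+80)if 0 else put(z(s,320,240,100,130,3),0,200)
put(z(t,230,140,60,125,3),400,0); put(z(t,400,180,110,75,3),400,375)
cv2.imwrite("pics/crop.png",a)
```

```text
(no output)
```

View pics/crop.png

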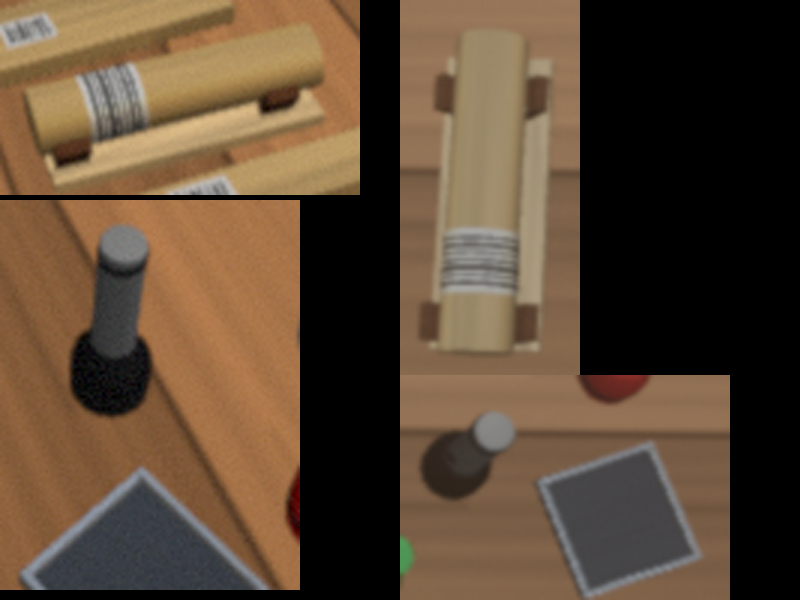

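Readings:
- **Handle top:** side (361.3,254.3), top (431.3,198.7).
- **Label band, silhouette centre (about the blank's axis):** side (273.7,174), top (256.7,226.7).
- **Tray corners, top view:** (446.7,216), (484,203), (499.3,240.3), (462.7,253.7). The far corner in the side view is (367,330).

```bash
cat > h.py <<'E'
from bench import robot, imaging
import numpy as np
from scipy.spatial.transform import Rotation as R
C={n:imaging.get_calibration(n) for n in("side","top")}
def ray(n,p):
    c=C[n];d=np.linalg.solve(c["intrinsics"],[p[0],p[1],1.])*[1,-1,-1]
    return c["position"],R.from_euler("xyz",c["rotation"]).apply(d/np.linalg.norm(d))
def tri(ps,pt):
    A=0;b=0;L=[ray("side",ps),ray("top",pt)]
    for o,d in L: P=np.eye(3)-np.outer(d,d);A=A+P;b=b+P@o
    x=np.linalg.solve(A,b);return x.round(4),[round(float(np.linalg.norm((np.eye(3)-np.outer(d,d))@(x-o))),4) for o,d in L]
def plane(n,p,z):
    o,d=ray(n,p);return (o+d*(z-o[2])/d[2]).round(4)
def proj(n,X):
    c=C[n];q=R.from_euler("xyz",c["rotation"]).inv().apply(np.asarray(X)-c["position"])*[1,-1,-1];q=c["intrinsics"]@q;return (q[:2]/q[2]).round(1)
def shift(X):  # world target -> tool-frame shift from now
    o=robot.get_obs();return R.from_euler("xyz",o['ee_rot']).inv().apply(np.asarray(X)-o['tool_pos']).round(4)
E
python3 - <<'E'
from h import *
print("handle top",tri((361.3,254.3),(431.3,198.7)),plane("top",(431.3,198.7),.15),plane("side",(361.3,254.3),.15))
print("label axis",tri((273.7,174),(256.7,226.7)),plane("top",(256.7,226.7),.046))
print("axis far",plane("top",(261.5,151),.046),"near",plane("top",(400/3+0+126,0),.046) if 0 else "")
print("blank near end",plane("top",(256,257),.046))
t=[(446.7,216),(484,203),(499.3,240.3),(462.7,253.7)]
q=[plane("top",p,.012) for p in t];print(q,np.mean(q,0))
print(tri((367,330),(484,203)), plane("side",(328,366),.012),plane("side",(408,369),.012),plane("side",(367,330),.012))
print(plane("top",(419,210),.015),plane("side",(357,297),.015))
E
```

```text
handle top (array([ 0.5773, -0.2198,  0.1477]), [0.0009, 0.0009]) [ 0.5759 -0.219   0.15  ] [ 0.5773 -0.2214  0.15  ]
label axis (array([0.527 , 0.1778, 0.0443]), [0.0017, 0.0017]) [0.525  0.1776 0.046 ]
axis far [0.717  0.1758 0.046 ] near 
blank near end [0.4526 0.1755 0.046 ]
[array([ 0.5627, -0.291 ,  0.012 ]), array([ 0.5971, -0.3867,  0.012 ]), array([ 0.5032, -0.4177,  0.012 ]), array([ 0.4692, -0.3255,  0.012 ])] [ 0.53305  -0.355225  0.012   ]
(array([ 0.5531, -0.3406,  0.1175]), [0.0212, 0.0212]) [ 0.4701 -0.328   0.012 ] [ 0.5978 -0.3851  0.012 ] [ 0.5649 -0.2923  0.012 ]
[ 0.5766 -0.2215  0.015 ] [ 0.5779 -0.222   0.015 ]
```

Emit:
drive_tool(series=[[0.094,[-0.04,-0.04,0],[0,0,0]],[0.094,[-0.08,-0.08,0],[0,0,0]],[0.094,[-0.12,-0.12,0],[0,0,0]],[0.094,[-0.16,-0.16,0],[0,0,0]],[0.094,[-0.2,-0.2,0],[0,0,0]]])

```text
time: 0.72
tool_pos: [0.2867, 0.282, 0.2301]
ee_rot: [-3.141, 0.0, 2.871]
wrist_force: [1.5, 0.0, -0.2]
width: 0.0936
finger_force: 0.0
```

Emit:
drive_tool(series=[[0.094,[-0.04,-0.04,0],[0,0,0]],[0.094,[-0.08,-0.08,0],[0,0,0]],[0.094,[-0.12,-0.12,0],[0,0,0]],[0.094,[-0.16,-0.16,0],[0,0,0]],[0.094,[-0.2,-0.2,0],[0,0,0]]])

```text
time: 1.35
tool_pos: [0.4259, 0.0358, 0.2302]
ee_rot: [3.141, -0.0, 2.871]
wrist_force: [0.1, 0.0, 0.9]
width: 0.0942
finger_force: 0.0
```

Emit:
drive_tool(series=[[0.094,[-0.04,-0.04,0],[0,0,0]],[0.094,[-0.08,-0.08,0],[0,0,0]],[0.094,[-0.12,-0.12,0],[0,0,0]],[0.094,[-0.16,-0.16,0],[0,0,0]],[0.094,[-0.2,-0.2,0],[0,0,0]]])

```text
time: 1.98
tool_pos: [0.5653, -0.2103, 0.2297]
ee_rot: [3.141, -0.001, 2.871]
wrist_force: [0.7, 0.7, 0.7]
width: 0.0939
finger_force: 0.0
```

Run:
```python
from h import *
import cv2
o=robot.get_obs();print(o['time'],o['tool_pos'],o['ee_rot'],o['joint_positions'])
print(shift((.577,-.2205,.231)))
cv2.imwrite("pics/side1.png",imaging.snapshot("side")[100:,150:550,::-1].repeat(2,0).repeat(2,1))
p=R.from_euler('xyz',o['ee_rot']).apply([0,0,.025])+o['tool_pos'];print(proj("side",p),proj("top",p))
```

```text
1.975 [ 0.56525842 -0.21031407  0.22974279] [ 3.14106330e+00 -9.40479662e-04  2.87052075e+00] [-4.50372642e-01  2.06931477e-01  1.23697996e+00  3.56049465e-04
  1.69870102e+00 -1.75005158e+00]
[-0.014  -0.0067 -0.0013]
[354.2 231.1] [433.9 198. ]
```

Emit:
drive_tool(series=[[0.094,[-0.014,-0.007,0],[0,0,0]],[0.094,[-0.014,-0.007,0],[0,0,0]],[0.094,[-0.014,-0.007,0.01],[0,0,0]]])

```text
time: 2.4
tool_pos: [0.5764, -0.2187, 0.221]
ee_rot: [-3.142, 0.001, 2.871]
wrist_force: [-0.0, 0.7, -0.4]
width: 0.0936
finger_force: 0.0
```

Run:
```python
from h import *
import cv2
o=robot.get_obs();print(o['tool_pos'])
a=imaging.snapshot("side")[120:320,270:450,::-1];b=imaging.snapshot("top")[130:330,350:530,::-1]
cv2.imwrite("pics/c1.png",cv2.resize(np.hstack([a,b]),None,fx=2.2,fy=2.2,interpolation=cv2.INTER_CUBIC))
```

```text
[ 0.5764217  -0.21867706  0.22097256]
```

View pics/c1.png

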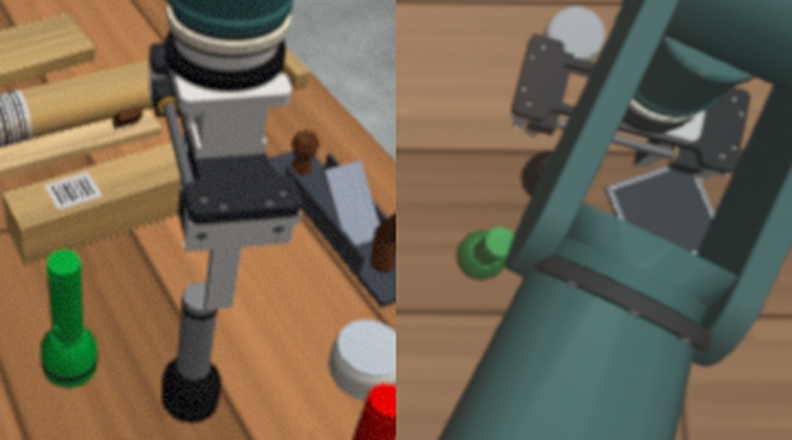

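Run:
```python
from h import *
for d in(.047,.053,.0595): print(proj("side",(.5764-.267*d,-.2187-.963*d,.196)))
print(proj("side",(.577,-.2205,.15)))
```

```text
[367.5 257.9]
[368.2 260.8]
[369.1 264.1]
[360.9 254. ]
```

Emit:
drive_tool(series=[[0.094,[0,0,0.03],[0,0,0]],[0.094,[0,0,0.06],[0,0,0]],[0.094,[0,0,0.085],[0,0,0]],[0.094,[0,0,0.104],[0,0,0]],[0.094,[0,0,0.104],[0,0,0]]])

```text
time: 3.12
tool_pos: [0.5752, -0.2183, 0.1146]
ee_rot: [3.141, -0.004, 2.871]
wrist_force: [0.6, 0.4, -0.2]
width: 0.0938
finger_force: 0.0
```

Emit:
drive_tool(series=[[0.02,[0,0,0],[0,0,0]],[0.02,[0,0,0],[0,0,0]],[0.02,[0,0,0],[0,0,0]],[0.02,[0,0,0],[0,0,0]],[0.02,[0,0,0],[0,0,0]]])

```text
time: 3.75
tool_pos: [0.5764, -0.2192, 0.1166]
ee_rot: [3.142, 0.0, 2.871]
wrist_force: [0.4, 0.6, -0.8]
width: 0.0476
finger_force: 0.0
```

Emit:
drive_tool(series=[[0.02,[0,0,0],[0,0,0]],[0.02,[0,0,0],[0,0,0]],[0.02,[0,0,0],[0,0,0]],[0.02,[0,0,0],[0,0,0]],[0.02,[0,0,0],[0,0,0]]])

```text
time: 4.38
tool_pos: [0.5764, -0.2192, 0.1164]
ee_rot: [3.142, -0.0, 2.871]
wrist_force: [-0.3, -0.3, -0.8]
width: 0.03
finger_force: 30.0
```

Emit:
drive_tool(series=[[0.02,[0,0,-0.015],[0,0,0]],[0.02,[0,0,-0.045],[0,0,0]],[0.02,[0,0,-0.08],[0,0,0]],[0.02,[0,0,-0.12],[0,0,0]],[0.02,[0,0,-0.146],[0,0,0]]])

```text
time: 5.0
tool_pos: [0.5768, -0.2193, 0.266]
ee_rot: [-3.141, 0.004, 2.871]
wrist_force: [-0.1, -0.3, -1.4]
width: 0.0295
finger_force: 30.0
```

Run:
```python
from h import *
import cv2
o=robot.get_obs();print(o['tool_pos'],o['width'],o['wrist_force'])
print(shift((.526,.1775,.262)))
```

```text
[ 0.57677948 -0.21926079  0.26597993] 0.02951550679849409 [-0.14450622 -0.27941567 -1.4428669 ]
[0.155  0.3687 0.0032]
```

Emit:
drive_tool(series=[[0.02,[0.009,0.02,0],[0,0,0]],[0.02,[0.025,0.06,0],[0,0,0]],[0.02,[0.045,0.105,0],[0,0,0]],[0.02,[0.063,0.15,0],[0,0,0]],[0.02,[0.082,0.195,0],[0,0,0]]])

```text
time: 5.62
tool_pos: [0.5478, -0.0064, 0.2606]
ee_rot: [3.141, -0.003, 2.872]
wrist_force: [0.8, 0.3, -2.4]
width: 0.0296
finger_force: 30.0
```

Emit:
drive_tool(series=[[0.02,[0.019,0.045,0],[0,0,0]],[0.02,[0.038,0.09,0],[0,0,0]],[0.02,[0.055,0.13,0],[0,0,0]],[0.02,[0.067,0.16,0],[0,0,0]],[0.02,[0.073,0.174,0],[0,0,0]]])

```text
time: 6.25
tool_pos: [0.5238, 0.1802, 0.2609]
ee_rot: [-3.141, -0.003, 2.874]
wrist_force: [-0.5, 0.2, -2.0]
width: 0.0298
finger_force: 30.0
```

Emit:
drive_tool(series=[[0.02,[0,0,0],[0,0,0]],[0.02,[0,0,0],[0,0,0]],[0.02,[0,0,0],[0,0,0]]])

```text
time: 6.62
tool_pos: [0.526, 0.1767, 0.2624]
ee_rot: [-3.141, 0.0, 2.869]
wrist_force: [0.2, 0.5, -2.1]
width: 0.0298
finger_force: 30.0
```

Run:
```python
from h import *
import cv2
o=robot.get_obs();print(o['tool_pos'],o['width'],o['wrist_force'])
print(shift((.526,.1775,.262)))
a=imaging.snapshot("side")[60:260,190:390,::-1];b=imaging.snapshot("top")[110:310,170:370,::-1]
cv2.imwrite("pics/c2.png",cv2.resize(np.hstack([a,b]),None,fx=2,fy=2,interpolation=cv2.INTER_CUBIC))
for p in((.526,.1775,.076),(.526,.1775,.146),(.526,.1775,.176)):print((proj("side",p)-[190,60])*2)
```

```text
[0.52598034 0.1767079  0.2624393 ] 0.02978909375807516 [ 0.23748472  0.50967834 -2.09779663]
[0.0002 0.0008 0.0004]
[163.4 209.4]
[158.4 164. ]
[156.  143.2]
```

View pics/c2.png

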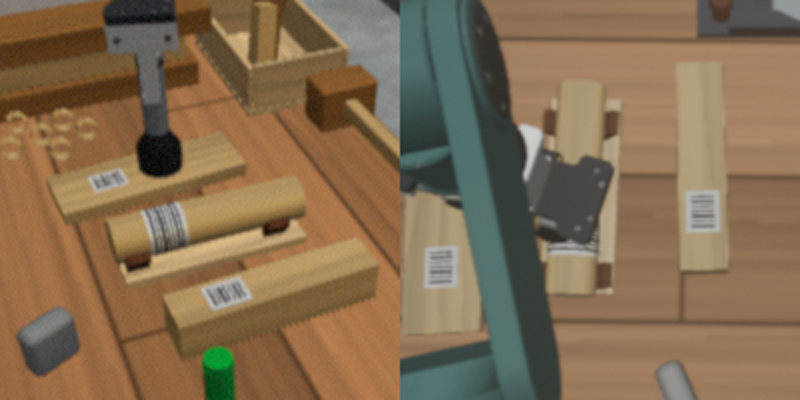

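The head's window is at crop (160,163), against a predicted (158,164), so it stands over the label. Now I'll hold.

Emit:
drive_tool(series=[[0.02,[0,0,0],[0,0,0]],[0.02,[0,0,0],[0,0,0]],[0.02,[0,0,0],[0,0,0]],[0.02,[0,0,0],[0,0,0]],[0.02,[0,0,0],[0,0,0]]])

```text
time: 7.35
tool_pos: [0.5257, 0.1779, 0.2625]
ee_rot: [3.142, 0.0, 2.871]
wrist_force: [0.7, 1.1, -2.2]
width: 0.0295
finger_force: 30.0
```

Emit:
drive_tool(series=[[0.02,[0,0,0],[0,0,0]],[0.02,[0,0,0],[0,0,0]],[0.02,[0,0,0],[0,0,0]],[0.02,[0,0,0],[0,0,0]],[0.02,[0,0,0],[0,0,0]]])

```text
time: 7.98
tool_pos: [0.5257, 0.1779, 0.2625]
ee_rot: [3.142, -0.0, 2.871]
wrist_force: [0.1, -0.4, -1.7]
width: 0.0296
finger_force: 30.0
```

Emit:
drive_tool(series=[[0.02,[0,0,0],[0,0,0]],[0.02,[0,0,0],[0,0,0]],[0.02,[0,0,0],[0,0,0]],[0.02,[0,0,0],[0,0,0]],[0.02,[0,0,0],[0,0,0]]])

```text
time: 8.6
tool_pos: [0.5257, 0.1778, 0.2625]
ee_rot: [3.141, -0.0, 2.871]
wrist_force: [-0.5, 1.0, -1.6]
width: 0.0297
finger_force: 30.0
```

Emit:
drive_tool(series=[[0.02,[0,0,0],[0,0,0]],[0.02,[0,0,0],[0,0,0]],[0.02,[0,0,0],[0,0,0]],[0.02,[0,0,0],[0,0,0]],[0.02,[0,0,0],[0,0,0]]])

```text
time: 9.22
tool_pos: [0.5257, 0.1779, 0.2625]
ee_rot: [3.142, -0.0, 2.871]
wrist_force: [1.4, 0.1, -2.2]
width: 0.0297
finger_force: 30.0
```

Run:
```python
from h import *
print(shift((.575,-.15,.262)),shift((.534,-.355,.262)))
```

```text
[-0.1352 -0.3027  0.0005] [-1.505e-01 -5.112e-01  4.000e-04]
```

Emit:
drive_tool(series=[[0.02,[-0.01,-0.022,-0.005],[0,0,0]],[0.02,[-0.028,-0.062,-0.015],[0,0,0]],[0.02,[-0.047,-0.105,-0.02],[0,0,0]],[0.02,[-0.065,-0.146,-0.02],[0,0,0]],[0.02,[-0.083,-0.187,-0.02],[0,0,0]]])

```text
time: 9.85
tool_pos: [0.5558, -0.0259, 0.2827]
ee_rot: [3.141, 0.001, 2.871]
wrist_force: [1.0, 0.9, -2.2]
width: 0.0296
finger_force: 30.0
```

Emit:
drive_tool(series=[[0.02,[-0.018,-0.04,0],[0,0,0]],[0.02,[-0.036,-0.08,0],[0,0,0]],[0.02,[-0.052,-0.116,0],[0,0,0]],[0.02,[-0.055,-0.155,0],[0,0,0]],[0.02,[-0.058,-0.195,0],[0,0,0]]])

```text
time: 10.48
tool_pos: [0.5593, -0.2292, 0.2822]
ee_rot: [3.141, -0.0, 2.871]
wrist_force: [-0.6, -0.2, -0.6]
width: 0.0296
finger_force: 30.0
```

Emit:
drive_tool(series=[[0.02,[-0.003,-0.04,0],[0,0,0]],[0.02,[-0.006,-0.08,0],[0,0,0]],[0.02,[-0.008,-0.11,0],[0,0,0]],[0.02,[-0.009,-0.129,0],[0,0,0]],[0.02,[-0.009,-0.129,0],[0,0,0]]])

```text
time: 11.1
tool_pos: [0.5333, -0.3555, 0.282]
ee_rot: [3.141, -0.001, 2.869]
wrist_force: [0.5, 1.0, -2.0]
width: 0.0296
finger_force: 30.0
```

Run:
```python
from h import *
import cv2
o=robot.get_obs();print(o['tool_pos'],o['joint_positions'])
print(shift((.534,-.355,.135)))
```

```text
[ 0.53327218 -0.35545591  0.281991  ] [-6.76533900e-01  2.92355500e-01  1.03041454e+00  3.57122402e-04
  1.81963836e+00 -1.97484547e+00]
[-0.0007  0.0005  0.147 ]
```

Emit:
drive_tool(series=[[0.02,[0,0,0.02],[0,0,0]],[0.02,[0,0,0.055],[0,0,0]],[0.02,[0,0,0.095],[0,0,0]],[0.02,[0,0,0.13],[0,0,0]],[0.02,[0,0,0.145],[0,0,0]]])

```text
time: 11.72
tool_pos: [0.5331, -0.3523, 0.1348]
ee_rot: [3.139, -0.004, 2.873]
wrist_force: [0.0, -0.0, -1.5]
width: 0.0296
finger_force: 30.0
```

Emit:
drive_tool(series=[[0.02,[0,0,0],[0,0,0]],[0.02,[0,0,0],[0,0,0]]])

```text
time: 11.98
tool_pos: [0.5347, -0.355, 0.1398]
ee_rot: [-3.14, 0.004, 2.871]
wrist_force: [0.5, -0.8, -1.3]
width: 0.0299
finger_force: 30.0
```

Run:
```python
from h import *
import cv2
o=robot.get_obs();print(o['tool_pos'],o['wrist_force'])
a=imaging.snapshot("side")[220:400,270:470,::-1];b=imaging.snapshot("top")[130:310,390:590,::-1]
cv2.imwrite("pics/c3.png",cv2.resize(np.hstack([a,b]),None,fx=2,fy=2,interpolation=cv2.INTER_CUBIC))
```

```text
[ 0.53468075 -0.35497654  0.139782  ] [ 0.51443269 -0.75586977 -1.30147299]
```

View pics/c3.png

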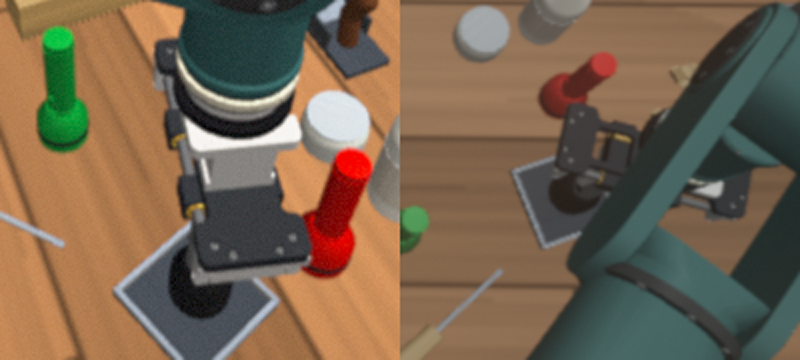

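Emit:
drive_tool(series=[[0.02,[0,0,0.006],[0,0,0]],[0.02,[0,0,0.011],[0,0,0]],[0.02,[0,0,0.014],[0,0,0]],[0.02,[0,0,0.016],[0,0,0]],[0.02,[0,0,0.016],[0,0,0]]])

```text
time: 12.7
tool_pos: [0.5335, -0.3546, 0.1211]
ee_rot: [3.141, -0.0, 2.871]
wrist_force: [-0.3, 0.4, -2.7]
width: 0.0296
finger_force: 30.0
```

Emit:
drive_tool(series=[[0.02,[0,0,0],[0,0,0]],[0.02,[0,0,0],[0,0,0]]])

```text
time: 12.95
tool_pos: [0.5337, -0.3547, 0.1217]
ee_rot: [-3.142, 0.0, 2.871]
wrist_force: [0.9, -0.0, -2.2]
width: 0.0296
finger_force: 30.0
```

Not in contact yet, so I'll creep down in 0.5 mm steps.

Emit:
drive_tool(series=[[0.02,[0,0,0.0005],[0,0,0]],[0.02,[0,0,0.001],[0,0,0]],[0.02,[0,0,0.001],[0,0,0]]])

```text
time: 13.32
tool_pos: [0.5336, -0.3546, 0.1204]
ee_rot: [3.142, 0.0, 2.871]
wrist_force: [-0.3, 0.3, -2.4]
width: 0.0293
finger_force: 30.0
```

Emit:
drive_tool(series=[[0.02,[0,0,0.0005],[0,0,0]],[0.02,[0,0,0.0005],[0,0,0]],[0.02,[0,0,0.0005],[0,0,0]]])

```text
time: 13.7
tool_pos: [0.5336, -0.3546, 0.1203]
ee_rot: [3.142, 0.0, 2.871]
wrist_force: [-0.4, 0.7, 1.6]
width: 0.0299
finger_force: 30.0
```

Contact made. Releasing and retreating.

Emit:
drive_tool(series=[[0.094,[0,0,0],[0,0,0]],[0.094,[0,0,0],[0,0,0]],[0.094,[0,0,0],[0,0,0]],[0.094,[0,0,0],[0,0,0]],[0.094,[0,0,0],[0,0,0]]])

```text
time: 14.32
tool_pos: [0.5336, -0.3546, 0.1199]
ee_rot: [3.141, 0.0, 2.871]
wrist_force: [0.2, 0.1, 0.2]
width: 0.0761
finger_force: 0.0
```

Emit:
drive_tool(series=[[0.094,[0,0,0],[0,0,0]],[0.094,[0,0,0],[0,0,0]],[0.094,[0,0,0],[0,0,0]],[0.094,[0,0,-0.01],[0,0,0]],[0.094,[0,0,-0.03],[0,0,0]]])

```text
time: 14.95
tool_pos: [0.5332, -0.3544, 0.1501]
ee_rot: [3.141, -0.002, 2.871]
wrist_force: [0.0, -0.2, 0.6]
width: 0.0944
finger_force: 0.0
```

Emit:
drive_tool(series=[[0.094,[0,0,-0.03],[0,0,0]],[0.094,[0,0,-0.07],[0,0,0]],[0.094,[0,0,-0.11],[0,0,0]],[0.094,[0,0,-0.13],[0,0,0]],[0.094,[0,0,-0.13],[0,0,0]]])

```text
time: 15.58
tool_pos: [0.5344, -0.3553, 0.2845]
ee_rot: [-3.139, 0.007, 2.871]
wrist_force: [-1.0, -0.3, -0.1]
width: 0.0941
finger_force: 0.0
```

Emit:
drive_tool(series=[[0.094,[0,0,0],[0,0,0]],[0.094,[0,0,0],[0,0,0]],[0.094,[0,0,0],[0,0,0]]])

```text
time: 15.95
tool_pos: [0.5333, -0.3544, 0.2786]
ee_rot: [3.141, -0.002, 2.871]
wrist_force: [-0.1, 0.1, 0.6]
width: 0.0937
finger_force: 0.0
```

Run:
```python
from h import *
import cv2
a=imaging.snapshot("side")[200:400,270:470,::-1]
cv2.imwrite("pics/c4.png",cv2.resize(a,None,fx=2.5,fy=2.5,interpolation=cv2.INTER_CUBIC))
```

```text
(no output)
```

View pics/c4.png

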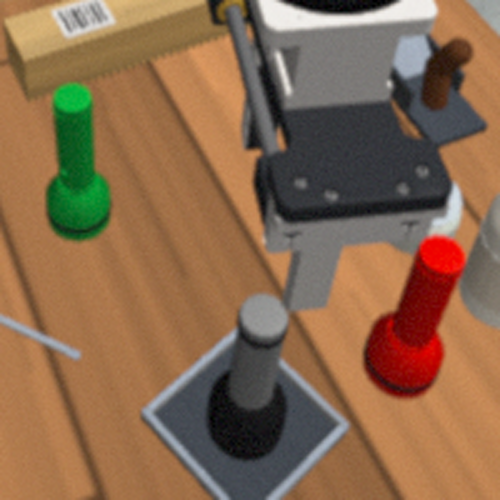

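The scanner stands upright in the middle of the tray, with its head at crop (246,415), and the gripper is clear.

```bash
python3 -c "
from bench import robot
print(robot.close_job())"
```

```text
the job is handed in; nothing more can be done
None
```

The scanner was held still over the round blank's label for about 2.5 s, then set down upright in the tray and released; the job was handed in at about 16 s, and no verdict came back.

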